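Shut the exposure box and hold its spring shutter at the red mark

ROBOT

A 6-joint arm with a two-finger parallel gripper is mounted at the origin on the work surface. World frame = base frame: x ahead of the robot, y to its left, z up, the work surface at z = 0. Lengths are in mm, angles in degrees, forces in N, time in s.
With the tool pointing down it reaches from about 350 to 775 mm from the base axis. Payload 7.3 kg.
Tool frame: the origin (TCP) lies at the very end of the fingers, on their centre line; the grasp point (between the pads) lies 19 mm behind it; z points along the fingers, x is the direction in which the jaws open and shut, and the axes are right-handed (so a half turn about z gives the same grasp; the last joint's range is limited). The gripper opens to 92 mm and grips with 3 to 60 N. Pads are 19 mm wide; open, the fingers measure 130 mm over their backs; the gripper's body (75 mm by 190 mm) begins 47 mm behind the grasp point.
Start: joints at [62.796, 19.595, 87.324, -0, 73.075, -8.365], TCP at [169.512, 496.901, 226.741] pointing down, gripper open.
Joint ranges: [-145.02, 145.02], [-44.19, 115.74], [2.07, 154.8], [-57.11, 237.11], [16.16, 152.29], [-177.93, 177.93]. Speed limits (degrees/s): [147.25, 147.25, 180, 180, 180, 180].

INTERFACE

Orientations are given as [roll, pitch, yaw] about the fixed x, y, z axes, in that order (R = Rz(yaw) Ry(pitch) Rx(roll)).
In Python, from station import get_state, read_camera, camera_info, sign_off, recognise, trace, tip_of gives the robot as it stands.
- The arm moves only by the tool move_arm, never from a script. Its argument "targets" is one flat list of numbers, 7 for each row, row after row: the shift along the tool's x, y, z in mm, then the turn, a rotation vector about the tool's x, y, z in degrees, then the opening, from 0 (shut) to 1 (fully open). A call has 1 to 5 rows; each row shifts and turns the commanded pose from where the row before left it, along the tool's axes as they then stand; what a row does not reach is not made up. A row lasts 1/10 s, in which the tool goes at most 50 mm and 8.59 degrees, less where a joint would pass 70% of its speed; a pose out of reach is approached as far as the arm can. A call with a gripper value outside its range is refused whole. The fingers move at their own pace and stop on an object; "force" is the grip in N (left out, the last holds). Time passes only in rows, so rows that do not move let the fingers close. It gives the time, the measured TCP pose, the force and the opening at its end, in the units of the state.
- get_state(): the state, without advancing time (a new reading comes with each control period).
- read_camera(name): name is "scene" or "top" or "wrist"; returns (picture, depth): 480x640x3 uint8, red, green, blue; 480x640 float32, mm along the optical axis (not along the pixel's ray), 0 where there is no reading.
- camera_info(name): a dict with "mtx" (3x3 intrinsics, pixels), "rvec" (rotation vector, rad) and "tvec" (3), from world to camera coordinates, as OpenCV has them. Camera axes: x right, y down, z forward; pixel columns grow to the right and rows downward; lengths in mm; the calibration is good to about 2 mm. A picture is of the moment at which its call begins: read the wrist's pose just before it. camera_info takes no time and is no camera call; for the wrist camera it gives the pose at the moment of the call.
- sign_off(): hands the job in, once; it reports no verdict.
Trained networks look in the newest picture that a camera, given by its name, has taken for a name from the list of things; names that differ only in an ending like _2 or _b are one class to them, and where a whole thing is asked for, a point or a joint stands for the part that bears it (a point fixed in the world has none). Each returns a list of dicts, best first, with "p" (0 to 1); they miss things now and then, are a little off and sometimes report something else, mostly with a low value. They report only what shows in the picture. A call takes as long as a camera call.
- recognise(camera, name): "position" ([column, row] in pixels, amid what is visible of it).
- trace(camera, name): "pixels" (480x640 bool, what is visible of it) and "position" ([column, row] in pixels, amid what is visible of it).
- tip_of(camera, name): "position" ([column, row] in pixels: a listed point, or the origin of a listed thing).
The state is a dict: "time": time; "qpos": joint angles; "joint_vel": joint speeds; "tau": joint torques, N m; "tcp_pos": TCP position; "tool_rot": TCP orientation; "ft_force": force on the tool from outside, world axes, zero at the start; "torque": the same for the moment, N m; "gripper_width": opening from 0.0 (shut) to 1.0 (fully open).
Only numpy, scipy, OpenCV 4.12 (cv2) and the standard library are available. Lean on these libraries where they do the work, as an engineer would, in place of code of your own. Each camera call takes 0.05 s, during which the arm holds its last target. There are 200 camera calls.

TASK

A culture dish is waiting in the blue UV exposure box: swing the white lid fully shut so that its orange tab drops down behind the front rim, and only then take the black post of the spring-return shutter slide and pull it out until its pointer stands at the red mark (not the green one). Finish while still holding the shutter there with the gripper, because the spring pulls it back in as soon as it is let go. Leave the dishes, the pen, the jar and the bottle where they are, and do not shift the dish inside the box.

Things in the scene. Friction and masses are not known exactly. Their poses are not given: they have to be found in the camera images.
- box: blue open-topped exposure box fixed to the bench, 160 (x) x 180 (y) x 90 mm high, walls 6 mm; origin at the centre of its underside, z up. Its -x side is the front (rim, towards the robot), the lid hinge runs along the top of its +x side. From its -y side a white rail, 70 mm wide, runs out 160 mm at 45 mm above the bench, centred at x = -20 mm; the shutter slides out along it in the box's -y direction.
- lid (a joint): hinge angle of the white lid in rad: 0 = fully shut (lying flat on the walls, tab behind the front rim), grows as the front edge rises, at most 1.35. A stiff hinge: the lid stays where it is left; shutting it takes about 1 to 2 N at the free edge, pushed on the lid's outer (upper, far-facing) side.
- lid_hinge (a point): point on the lid's hinge axis at the middle of its length, 90 mm above the bench; the axis is along the box's y. The lid is a plate 184 mm wide (y), 6 mm thick, reaching 166 mm from the axis; its underside passes through the axis.
- lid_edge (a point): point on the outer (upper) face of the lid, in the middle of its width, 150 mm from the hinge axis and 16 mm from the free edge; moves with the lid. The orange tab, 70 mm wide and 20 mm long, hangs from the underside here.
- shutter (a joint): travel of the shutter slide in m: 0 = home (in), grows as it is pulled out along the box's -y, at most 0.105. A spring pulls it home: about 3 N at 0, rising 1 N per 10 mm (about 10 N at 70 mm).
- post (a point): middle of the gripping part of the shutter's upright black post, 85 mm above the bench; the post is a round bar 22 mm in diameter from 49 to 97 mm above the bench with a 26 mm head up to 105 mm. With the shutter home its axis is 50 mm from the box's -y wall. Moves with the shutter.
- pointer (a point): tip of the black pointer at the post's foot, level with the post's axis along the travel and 24 mm to the box's +x side of it, 51 mm above the bench; moves with the shutter.
- red_mark: red clip on the +x edge of the rail, fixed, 12 mm long along the rail, 8 mm high above the rail; origin at the centre of its underside, 45 mm above the bench, axes parallel to the box's. The pointer is at the mark when it is level with this clip along the box's y. It sits 33 to 87 mm of travel from home; either mark may be the nearer.
- green_mark: green clip of the same size on the same edge, for another exposure; not wanted today. Origin as for the red one.
- dish_in: closed culture dish with amber agar, 90 mm diameter, 15 mm high, lying on the stage in the box under the shutter blade; origin at the centre of its underside
- dish_a: closed culture dish, 90 mm diameter, 15 mm high, orange-pink agar, loose on the bench in front of the box; origin at the centre of its underside
- dish_b: closed culture dish, same size, dark agar, loose on the bench beyond the rail; origin at the centre of its underside
- dish_c: closed culture dish, same size, olive agar, loose on the bench to the right; origin at the centre of its underside
- pen: blue marker pen with black cap, 118 mm long along its x, 14 mm high, loose on the bench to the left; origin at the centre of its underside
- jar: white jar with blue lid, 64 mm diameter, 100 mm high, loose on the bench to the right; origin at the centre of its underside
- bottle: brown glass bottle, 60 mm diameter, 150 mm high, loose on the bench to the left of the box; origin at the centre of its underside

How it is judged (in metres and radians):
On the way, in this order (a step that is already met when the one before it is completed fails the run):
1. the lid is fully shut, with the shutter still home (value of joint lid below 0.035 rad and value of joint shutter below 0.015 m), for 0.2 s.
2. the shutter is held by the gripper with its pointer at the red mark (y of pointer in the frame of red_mark between -0.006 and 0.006 m and contact force between the fingers and shutter above 2 N), for 0.3 s.
At the end, for the whole second after the job is handed in: lid shut (under 0.035 rad), the pointer within 6 mm of the middle of the red clip along the rail, the shutter still (under 10 mm/s) and held by the gripper's fingers (contact over 2 N) through the last second (all of step 2 and value of joint lid below 0.035 rad and velocity of joint shutter between -0.01 and 0.01 m/s); the arm keeps its last pose, push and grip.
It fails at once if the shutter is pulled out more than 15 mm while the lid is open (value of joint lid above 0.1 rad and value of joint shutter above 0.015 m).
It fails at once if a dish, the pen, the jar or the bottle is moved more than 25 mm (the dish in the box more than 15 mm) (distance of dish_in from where it was at the start of the episode above 0.015 m or distance of any of dish_a, dish_b, dish_c, pen, jar, bottle from where it was at the start of the episode above 0.025 m).
It also fails if it takes over 51 s, if anything falls off the work surface, if the arm or the gripper's body presses on something with over 40 N, if the wrist force passes 120 N, or if a joint passes its speed limit or range.

## Working session

There is one attempt and no reset: what is moved stays moved. The work goes in short steps, Python scripts to look and compute and a tool call to move; the robot and the scene stay as the last step left them, time stands still between calls to the robot, and variables do not carry over. Pictures are saved under pics/ and viewed, about 8 in all and at most 12, crops included, and the job is handed in when it is done.

Besides the shell and the picture viewer there is one more tool, called after "Request:" by a JSON object that holds its "api" and its "payload", one argument or row to a line. move_arm: Moves the arm, as the interface text tells. Its arguments: {"type":"object","properties":{"targets":{"type":"array","items":{"type":"number"}},"force":{"type":"number"}},"required":["targets"]}

```bash
mkdir -p pics; ls; cat > h.py <<'E'
import numpy as np, cv2
from station import *
def cam(n):
    c=camera_info(n); R=cv2.Rodrigues(np.array(c["rvec"],float))[0]
    return np.array(c["mtx"],float),R,np.array(c["tvec"],float).ravel()
def at_z(n,px,z):
    K,R,t=cam(n); d=R.T@np.linalg.inv(K)@[px[0],px[1],1]; o=-R.T@t
    return o+d*(z-o[2])/d[2]
def at_depth(n,px,D):
    K,R,t=cam(n); u,v=int(round(px[0])),int(round(px[1]))
    z=np.median(D[max(v-1,0):v+2,max(u-1,0):u+2]); 
    return R.T@(np.linalg.inv(K)@[px[0],px[1],1]*z-t)
def proj(n,P):
    K,R,t=cam(n); p=K@(R@np.asarray(P,float)+t); return p[:2]/p[2]
E
python3 - <<'E'
from h import *
s=get_state(); print({k:np.round(v,2).tolist() for k,v in s.items()})
ims=[]
for n in ["scene","top"]:
    im,D=read_camera(n); K,R,t=cam(n); print(n,"pos",np.round(-R.T@t))
    im=im[:,:,::-1].copy()
    for nm,z in [("lid_hinge",90),("lid_edge",None),("post",85),("pointer",51),("red_mark",45),("green_mark",45),("box",0),("dish_a",0),("jar",0),("bottle",0),("pen",0)]:
        r=tip_of(n,nm)
        for q in r[:1]:
            p=q["position"]; print(nm,round(q["p"],2),np.round(p,1),np.round(at_z(n,p,z),1) if z is not None else "", np.round(at_depth(n,p,D),1))
            cv2.circle(im,tuple(int(round(x)) for x in p),3,(255,0,255),1); cv2.putText(im,nm,(int(p[0])+4,int(p[1])),0,.35,(0,0,0),1)
    cv2.imwrite(f"pics/{n}1.png",im)
E
```

```text
pics
{'time': 0.0, 'qpos': [62.79, 19.64, 87.38, -0.0, 73.07, -8.36], 'joint_vel': [-0.02, 0.0, -0.07, -0.01, 0.05, -0.04], 'tau': [0.0, -43.13, -24.42, 0.07, 0.06, -0.0], 'tcp_pos': [169.34, 496.52, 226.07], 'tool_rot': [-179.99, 0.08, 71.16], 'ft_force': [0.58, 0.23, 0.33], 'torque': [0.06, -0.03, 0.04], 'gripper_width': 1.0}
scene pos [1420. -174.  791.]
lid_hinge 0.98 [338.7 259.8] [629.   -9.1  90. ] [629.8  -9.2  90.7]
lid_edge 0.74 [345.8 187.2]  [522.   28.5 186.9]
post 0.73 [282.6 226.2] [ 490.2 -103.3   85. ] [ 496.  -103.7   89.4]
pointer 0.95 [276.6 243.9] [ 505.6 -120.7   51. ] [ 506.6 -120.7   51.9]
red_mark 0.37 [242.5 246.3] [ 490.8 -193.9   45. ] [ 497.9 -193.8   50.7]
green_mark 0.57 [255.2 249.3] [ 506.8 -167.7   45. ] [ 514.6 -167.8   51.4]
box 0.85 [343.  268.1] [556.6  15.6   0. ] [631.9  -1.   69. ]
dish_a 0.92 [145.  265.7] [ 457.4 -412.3    0. ] [ 477.6 -407.2   16.7]
jar 0.55 [145.  326.6] [ 643.4 -399.9    0. ] [ 676.4 -390.3   33.6]
bottle 0.64 [527.5 259.4] [613.5 421.2   0. ] [653.5 391.7  39.3]
pen 0.68 [471.8 211.2] [416.6 373.    0. ] [428.7 366.4   9.5]
top pos [ 370.  -15. 1065.]
lid_hinge 0.9 [330.7 215.3] [627.2 -16.7  90. ] [625.2 -16.6  97.5]
lid_edge 0.78 [305.4 258.6]  [518.8  29.8 190.1]
post 0.62 [376.8 278.5] [ 495.9 -110.6   85. ] [ 493.5 -108.8  103.7]
pointer 0.82 [379.9 270.6] [ 517.  -120.7   51. ] [ 518.  -121.5   44. ]
red_mark 0.4 [414.7 280.2] [ 497.6 -194.5   45. ] [ 496.5 -193.1   53.2]
green_mark 0.41 [403.2 276.5] [ 505.4 -170.4   45. ] [ 504.5 -169.4   52. ]
box 0.67 [316.7 258. ] [552.5  14.3   0. ] [521.3   9.3 182. ]
dish_a 0.88 [515.1 298.1] [ 464.3 -420.5    0. ] [ 462.9 -414.8   15.2]
jar 0.97 [503.5 215.4] [ 651.1 -407.9    0. ] [ 631.3 -380.3   74.9]
bottle 0.8 [146.9 227. ] [623.1 399.7   0. ] [610.9 379.7  51.3]
pen 0.58 [152.8 319.6] [415.5 371.1   0. ] [415.1 367.4  10.3]
```

View pics/scene1.png

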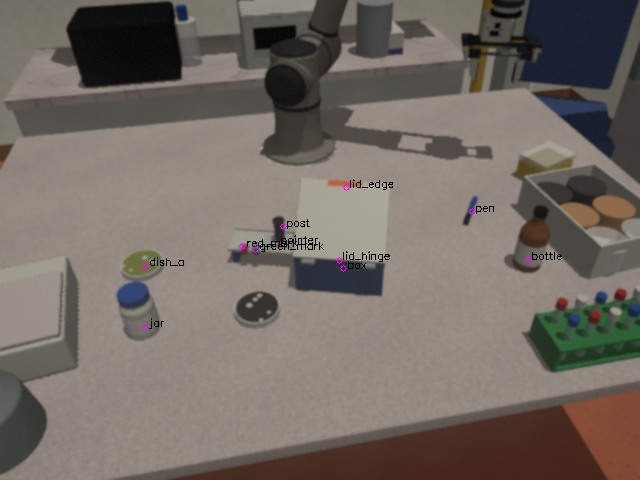

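View pics/top1.png

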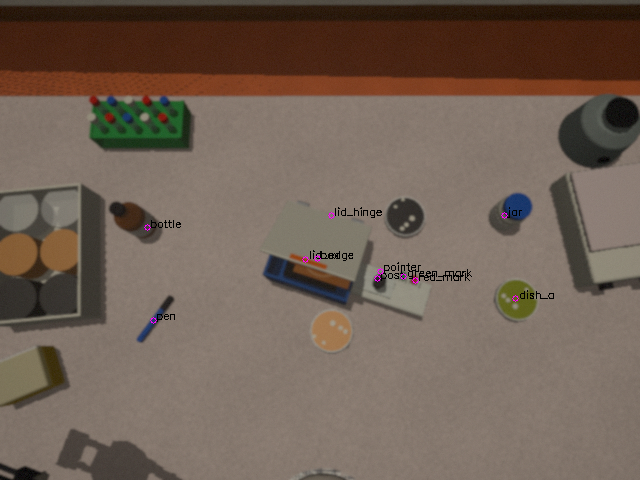

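The scene view shows the lid partly open, tilted up towards the robot, with the orange tab at (338,183). The post is at (278,225). The red clip (242,246) lies further out than the green one (255,249). The top view shows the box turned about -15° and the rail running right and slightly down, with the post at (378,280). Next I'll fit the lid plane and the clips from depth.

```bash
python3 - <<'E'
from h import *
def cloud(n,D,m):
    K,R,t=cam(n); v,u=np.nonzero(m&(D>0)); d=D[v,u]
    P=(np.linalg.inv(K)@np.stack([u,v,np.ones_like(u)]))*d
    return (R.T@(P-t[:,None])).T
for n in ["top","scene"]:
    im,D=read_camera(n); cv2.imwrite(f"pics/{n}raw.png",im[:,:,::-1])
    hsv=cv2.cvtColor(im,cv2.COLOR_RGB2HSV)
    r=trace(n,"lid_edge")[0]; print(n,"lid",round(r["p"],2),r["pixels"].sum())
    m=cv2.erode(r["pixels"].astype(np.uint8),np.ones((5,5)))>0
    P=cloud(n,D,m)
    for _ in range(5):
        c=np.median(P,0) if _==0 else P.mean(0); w=np.linalg.svd(P-c,full_matrices=False)[2][2]; w*=np.sign(w[2]); P=P[abs((P-c)@w)<(20,10,5,4,4)[_]]
    th=np.arctan2(np.hypot(*w[:2]),w[2]); print(" n",np.round(w,3),"c",np.round(c,1),"theta",round(th,3),"yaw?",np.degrees(np.arctan2(-w[1],-w[0])),np.degrees(np.arctan2(w[1],w[0])),len(P))
    # extent in lid
    yaw=np.arctan2(w[1],w[0]); bx=np.array([np.cos(yaw),np.sin(yaw),0]); by=np.array([-np.sin(yaw),np.cos(yaw),0])
    Q=cloud(n,D,r["pixels"]); Q=Q[abs((Q-c)@w)<6]; print(" by ext",np.percentile(Q@by,[1,50,99]).round(1),"along",np.percentile(Q@np.cross(by,w),[1,99]).round(1))
    for nm in ["red_mark","green_mark","shutter","dish_in","dish_a","dish_b"]:
        for q in trace(n,nm)[:3]:
            mm=q["pixels"]; C=cloud(n,D,mm)
            print(" ",nm,round(q["p"],2),np.round(q["position"],1),mm.sum(),np.median(C,0).round(1) if len(C) else "", np.ptp(C,0).round() if len(C) else "", im[mm].mean(0).round())
    a,b,c2,d=(340,250,450,330) if n=="top" else (225,205,305,265)
    print(proj(n,[500,-150,50]))
    cv2.imwrite(f"pics/{n}crop.png",cv2.resize(im[b:d,a:c2,::-1],None,fx=7,fy=7,interpolation=cv2.INTER_CUBIC))
a=cv2.imread("pics/topcrop.png");b=cv2.imread("pics/scenecrop.png"); 
w=800;a=cv2.resize(a,(400,291));b=cv2.resize(b,(400,300));
cv2.imwrite("pics/both.png",np.hstack([np.vstack([a,np.zeros((9,400,3),np.uint8)]),b]))
E
```

```text
top lid 0.86 5489
 n [ 0.586 -0.193  0.787] c [561.7   6.7 151.1] theta 0.665 yaw? 161.8224531825863 -18.177546817413724 4727
 by ext [ 93.2 181.8 272.4] along [251.1 414. ]
  red_mark 0.64 [415.5 280.3] 44 [ 499.1 -192.    52.6] [16. 13. 10.] [130.  55.  48.]
  green_mark 0.25 [319. 241.] 5570 [560.5   7.1 151.7] [207. 234. 206.] [127. 119. 104.]
  shutter 0.67 [363.2 279.7] 1247 [495.4 -83.1  49.2] [ 72. 218. 176.] [103.  87.  71.]
  dish_a 0.96 [405.9 215.2] 1321 [ 644.8 -182.3   14.7] [93. 90. 23.] [73. 68. 63.]
  dish_a 0.85 [332.5 330.8] 1466 [391.9 -19.8  14.9] [91. 90. 18.] [158. 124.  90.]
  dish_a 0.66 [517.1 297. ] 1415 [ 460.8 -417.5   14.9] [89. 93. 23.] [104. 105.  50.]
  dish_b 0.96 [405.9 215.2] 1321 [ 644.8 -182.3   14.7] [93. 90. 23.] [73. 68. 63.]
  dish_b 0.85 [332.5 330.8] 1466 [391.9 -19.8  14.9] [91. 90. 18.] [158. 124.  90.]
  dish_b 0.66 [517.1 297. ] 1415 [ 460.8 -417.5   14.9] [89. 93. 23.] [104. 105.  50.]
[393.91115585 278.70810438]
scene lid 0.7 7161
 n [ 0.585 -0.193  0.788] c [572.7   9.6 144.4] theta 0.663 yaw? 161.70409804206 -18.29590195794 6163
 by
[... 232 characters left out ...]
.33 [534.7 244.3] 1718 [644.7 396.8  76.2] [185. 123. 157.] [79. 65. 55.]
  shutter 0.94 [279.3 236.5] 564 [ 497.8 -115.1   51.9] [162.  68. 110.] [95. 93. 88.]
  dish_a 0.91 [258.2 309.9] 1361 [ 656.4 -180.7   15.1] [91. 91. 23.] [80. 77. 73.]
  dish_a 0.73 [141.8 262.6] 1114 [ 471.8 -415.3   14.8] [98. 98. 23.] [115. 116.  82.]
  dish_a 0.73 [243.9 247.8] 56 [ 506.7 -190.9   50. ] [17. 14. 21.] [106.  58.  54.]
  dish_b 0.91 [258.2 309.9] 1361 [ 656.4 -180.7   15.1] [91. 91. 23.] [80. 77. 73.]
  dish_b 0.73 [141.8 262.6] 1114 [ 471.8 -415.3   14.8] [98. 98. 23.] [115. 116.  82.]
  dish_b 0.73 [243.9 247.8] 56 [ 506.7 -190.9   50. ] [17. 14. 21.] [106.  58.  54.]
[262.87207984 244.46943977]
```

View pics/both.png

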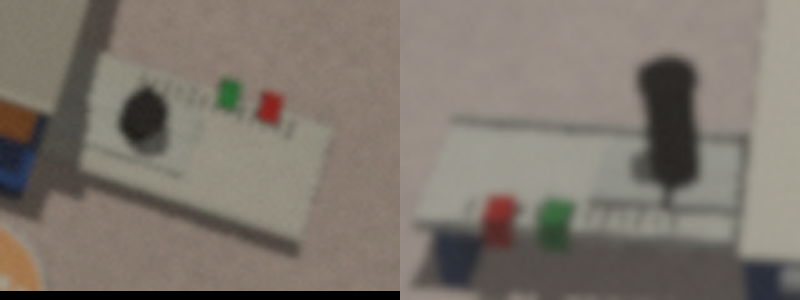

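Measurements:
- Yaw is about -18.2° and the lid is at 0.664 rad.
- In box-aligned coordinates (u along box x, v along box y) the hinge is at u≈600 and v≈184.
- The tool's x axis already points along box y, and its y axis along box x.

I'll move over the lid edge with the fingers shut.

Request:
{"api": "move_arm", "payload": {
  "targets": [-23,31.5,0,0,0,-0.6,0,-23,31.5,0,0,0,0,0,-23,31.5,0,0,0,0,0,-23,31.5,0,0,0,0,0,-23,31.5,0,0,0,0,0],
  "force": 20
}}

```text
time: 2.5
tcp_pos: [283.4, 336.9, 226.9]
tool_rot: [180.0, -0.0, 71.8]
ft_force: [1.6, 1.1, 0.4]
gripper_width: 0.609
```

Request:
{"api": "move_arm", "payload": {
  "targets": [-23,31.5,0,0,0,0,0,-23,31.5,0,0,0,0,0,-23,31.5,0,0,0,0,0,-23,31.5,0,0,0,0,0,-23,31.5,0,0,0,0,0]
}}

```text
time: 3.0
tcp_pos: [397.2, 178.2, 227.0]
tool_rot: [180.0, -0.0, 71.8]
ft_force: [0.7, -0.5, 0.3]
gripper_width: 0.18
```

Request:
{"api": "move_arm", "payload": {
  "targets": [-23,31.5,0,0,0,0,0,-23,31.5,0,0,0,0,0,-23,31.5,0,0,0,0,0,-23,31.5,0,0,0,0,0,-22,31.5,0,0,0,0,0]
}}

```text
time: 3.5
tcp_pos: [511.1, 20.5, 226.8]
tool_rot: [180.0, -0.0, 71.7]
ft_force: [0.2, 0.8, -0.0]
gripper_width: 0.01
```

Request:
{"api": "move_arm", "payload": {
  "targets": [0,0,15,0,0,0,0,0,0,12,0,0,0,0,0,-2,10,0,0,0,0,0,-2,10,0,0,0,0,0,-2,10,0,0,0,0]
}}

```text
time: 4.0
tcp_pos: [504.3, 24.7, 169.2]
tool_rot: [180.0, -0.0, 71.8]
ft_force: [-0.6, -0.8, 0.9]
gripper_width: 0.004
```

Request:
{"api": "move_arm", "payload": {
  "targets": [0,-2,10,0,0,0,0,0,-2,10,0,0,0,0,0,-2,10,0,0,0,0,0,-2,10,0,0,0,0,0,-2,8,0,0,0,0]
}}

```text
time: 4.5
tcp_pos: [494.8, 27.2, 120.8]
tool_rot: [-180.0, -0.0, 71.8]
ft_force: [0.7, 0.3, 0.2]
gripper_width: -0.001
```

Request:
{"api": "move_arm", "payload": {
  "targets": [0,-1,8,0,0,0,0,0,-1,8,0,0,0,0,0,-1,6,0,0,0,0,0,0,4,0,0,0,0,0,0,2,0,0,0,0]
}}

```text
time: 5.0
tcp_pos: [492.2, 28.0, 95.7]
tool_rot: [180.0, -0.0, 71.8]
ft_force: [-12.4, 0.3, 38.8]
gripper_width: 0.001
```

```bash
python3 - <<'E'
from h import *
im,D=read_camera("scene"); cv2.imwrite("pics/s2.png",cv2.resize(im[130:320,200:440,::-1],None,fx=3,fy=3))
s=get_state(); print(s["tcp_pos"],s["ft_force"])
E
```

```text
[492.15707093  28.00683593  95.95192258] [-8.16714769  0.41385935 23.26137652]
```

View pics/s2.png

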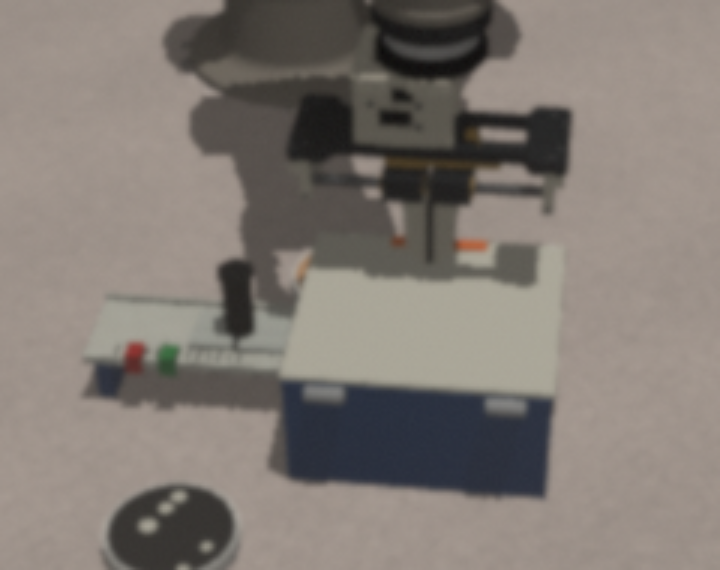

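The lid lies flat, with the orange tab strip behind the rim, and the TCP height of 96 mm matches a shut lid. The post is still home. I'll lift, open partly and go above the post.

Request:
{"api": "move_arm", "payload": {
  "targets": [0,0,-8,0,0,0,0,0,0,-20,0,0,0,0,0,0,-30,0,0,0,0.3,-15,5,-25,0,0,0,0.5,-30,9,0,0,0,0,0.5]
}}

```text
time: 5.55
tcp_pos: [493.6, -18.7, 180.1]
tool_rot: [179.6, -0.1, 71.9]
ft_force: [0.5, -0.3, -0.3]
gripper_width: 0.216
```

Request:
{"api": "move_arm", "payload": {
  "targets": [-30,9,0,0,0,0,0.5,-30,9,0,0,0,0,0.5,-20,6,0,0,0,0,0.5,-10,3,0,0,0,0,0.5,0,0,0,0,0,0,0.5]
}}

```text
time: 6.05
tcp_pos: [489.0, -113.9, 176.6]
tool_rot: [180.0, -0.0, 71.7]
ft_force: [-0.2, -0.1, -0.6]
gripper_width: 0.5
```

```bash
python3 - <<'E'
from h import *
s=get_state(); print(s["tcp_pos"],s["gripper_width"],s["ft_force"])
im,D=read_camera("wrist"); K,R,t=cam("wrist"); print("wrist cam",(-R.T@t).round(),R[2].round(2))
o=im[:,:,::-1].copy(); a=np.radians(-18.2)
f=lambda P:[round(P[0]*np.cos(a)+P[1]*np.sin(a),1),round(-P[0]*np.sin(a)+P[1]*np.cos(a),1),round(P[2],1)]
for nm,z in [("post",85),("pointer",51),("red_mark",45),("green_mark",45)]:
    for q in tip_of("wrist",nm)[:2]:
        p=q["position"]; print(nm,round(q["p"],2),np.round(p),f(at_z("wrist",p,z)),f(at_depth("wrist",p,D))); cv2.circle(o,tuple(int(x) for x in p),4,(255,0,255),1)
cv2.imwrite("pics/w1.png",o)
im,D=read_camera("top"); r=trace("top","lid")
for q in r[:1]:
    m=cv2.erode(q["pixels"].astype(np.uint8),np.ones((5,5)))>0
    K,R,t=cam("top"); v,u=np.nonzero(m); P=(R.T@((np.linalg.inv(K)@np.stack([u,v,1+0*u]))*D[v,u]-t[:,None])).T
    print("lid z pct",np.percentile(P[:,2],[5,25,50,75,95]).round(1),len(P))
E
```

```text
[ 488.9542238  -113.94174709  176.5959652 ] 0.5003862093804591 [-0.15598238 -0.08852633 -0.64093685]
wrist cam [426. -91. 334.] [ 0.24 -0.08 -0.97]
post 0.93 [323. 244.] [np.float64(503.3), np.float64(49.3), np.float64(85.0)] [np.float64(497.7), np.float64(49.1), np.float64(104.6)]
post 0.72 [305. 391.] [np.float64(609.9), np.float64(36.7), np.float64(85.0)] [np.float64(474.7), np.float64(44.6), np.float64(275.0)]
red_mark 0.57 [226. 267.] [np.float64(532.6), np.float64(-22.2), np.float64(45.0)] [np.float64(530.0), np.float64(-20.4), np.float64(52.6)]
green_mark 0.83 [259. 269.] [np.float64(534.3), np.float64(2.3), np.float64(45.0)] [np.float64(531.6), np.float64(3.5), np.float64(52.8)]
lid z pct [92.5 94.2 95.3 96.5 98.3] 4607
```

View pics/w1.png

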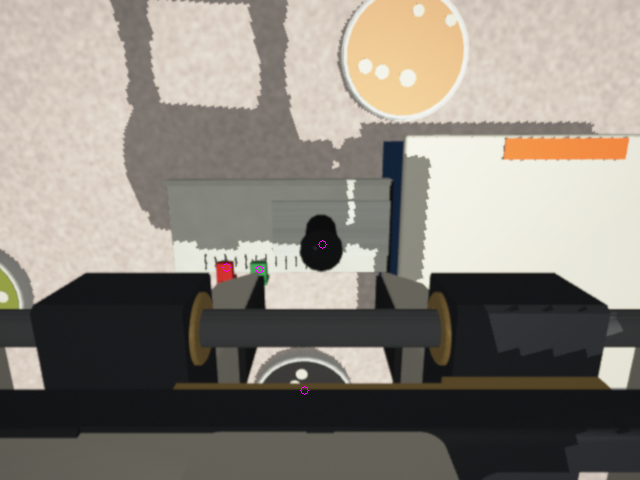

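The lid is flat at z≈95 mm, so it is shut. The wrist view shows the post head at (322,244), centred between the fingers. The red clip is at (226,267) and the green one at (259,269). I'll descend around the post.

Request:
{"api": "move_arm", "payload": {
  "targets": [1.5,0,15,0,0,0,0.44,0,0,25,0,0,0,0.44,0,0,20,0,0,0,0.44,0,0,15,0,0,0,0.44,0,0,15,0,0,0,0.44],
  "force": 40
}}

```text
time: 6.9
tcp_pos: [489.4, -111.1, 86.0]
tool_rot: [-180.0, -0.0, 71.8]
ft_force: [-0.8, -0.1, -0.0]
gripper_width: 0.441
```

Request:
{"api": "move_arm", "payload": {
  "targets": [0,0,12,0,0,0,0.44,0,0,8,0,0,0,0.44,0,0,4,0,0,0,0.44,0,0,0,0,0,0,0.1,0,0,0,0,0,0,0.1]
}}

```text
time: 7.4
tcp_pos: [489.7, -111.7, 63.1]
tool_rot: [180.0, 0.0, 71.8]
ft_force: [-1.4, -3.8, 0.1]
gripper_width: 0.311
```

Request:
{"api": "move_arm", "payload": {
  "targets": [0,0,0,0,0,0,0,0,0,0,0,0,0,0,0,0,0,0,0,0,0]
}}

```text
time: 7.7
tcp_pos: [489.2, -113.2, 63.2]
tool_rot: [179.9, 0.1, 71.8]
ft_force: [-3.3, -8.1, -2.6]
gripper_width: 0.263
```

```bash
cat > look.py <<'E'
from h import *
import sys
s=get_state(); print(s["time"],s["tcp_pos"],s["gripper_width"],s["ft_force"])
a=np.radians(-18.2)
f=lambda P:[float(round(x,1)) for x in (P[0]*np.cos(a)+P[1]*np.sin(a),-P[0]*np.sin(a)+P[1]*np.cos(a),P[2])]
print("tcp uv",f(s["tcp_pos"]))
for n in ["wrist","scene","top"]:
    im,D=read_camera(n); cv2.imwrite(f"pics/{n}_{sys.argv[1]}.png",im[:,:,::-1])
    for nm,z in [("post",85),("pointer",51),("red_mark",45),("green_mark",45)]:
        for q in tip_of(n,nm)[:1]:
            p=q["position"]; print(n,nm,round(q["p"],2),np.round(p,1),f(at_z(n,p,z)),f(at_depth(n,p,D)))
E
python3 look.py a
```

```text
7.7 [ 489.23183739 -113.23895724   63.18692609] 0.26303772444021367 [-3.32298253 -8.1142457  -2.58196627]
tcp uv [500.1, 45.2, 63.2]
scene post 0.61 [142.2 266. ] [654.9, -197.4, 85.0] [581.6, -244.0, 15.8]
scene pointer 0.57 [276.2 243.7] [517.4, 42.3, 51.0] [516.4, 42.0, 50.2]
scene red_mark 0.55 [245. 246.] [525.2, -25.8, 45.0] [534.5, -22.6, 52.9]
scene green_mark 0.49 [257.  249.2] [533.1, 2.8, 45.0] [541.2, 5.3, 51.9]
top post 0.3 [307.4 283.7] [451.1, 180.5, 85.0] [450.1, 179.6, 95.7]
```

View pics/wrist_a.png

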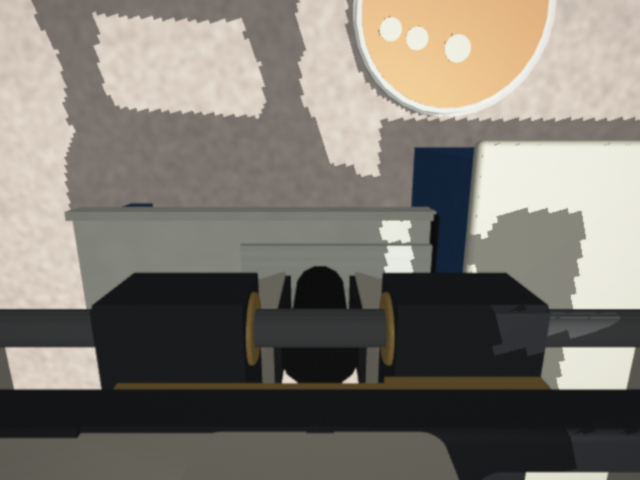

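The fingers are around the post. I'll let them settle and then pull out along tool -x.

Request:
{"api": "move_arm", "payload": {
  "targets": [-2,0,0,0,0,0,0,-3,0,0,0,0,0,0,-5,0,0,0,0,0,0,-8,0,0,0,0,0,0,-8,0,0,0,0,0,0]
}}

```text
time: 8.95
tcp_pos: [481.6, -136.2, 63.1]
tool_rot: [179.9, -0.1, 71.8]
ft_force: [2.3, 6.0, 1.0]
gripper_width: 0.261
```

Request:
{"api": "move_arm", "payload": {
  "targets": [-8,0,0,0,0,0,0,-8,0,0,0,0,0,0,-8,0,0,0,0,0,0,-8,0,0,0,0,0,0,-6,0,0,0,0,0,0]
}}

```text
time: 9.45
tcp_pos: [469.9, -171.9, 63.1]
tool_rot: [179.9, -0.1, 71.7]
ft_force: [5.0, 9.7, 1.9]
gripper_width: 0.264
```

Request:
{"api": "move_arm", "payload": {
  "targets": [0,0,0,0,0,0,0,0,0,0,0,0,0,0]
}}

```text
time: 9.65
tcp_pos: [469.9, -171.8, 63.1]
tool_rot: [179.9, -0.1, 71.7]
ft_force: [5.2, 7.8, 0.3]
gripper_width: 0.259
```

```bash
python3 look.py b; python3 - <<'E'
import cv2
im=cv2.imread("pics/scene_b.png"); cv2.imwrite("pics/sb.png",cv2.resize(im[190:280,210:330],None,fx=6,fy=6,interpolation=cv2.INTER_CUBIC))
E
```

```text
9.65 [ 469.94477625 -171.83501036   63.06280567] 0.2590291627142748 [5.17589562 7.79749002 0.31787404]
tcp uv [500.1, -16.5, 63.1]
scene post 0.68 [253.5 225.2] [501.0, -8.4, 85.0] [507.0, -6.5, 89.7]
scene red_mark 0.59 [245.5 248.2] [532.4, -22.9, 45.0] [540.6, -20.1, 52.0]
scene green_mark 0.51 [258.5 247.6] [527.4, 4.8, 45.0] [534.7, 7.0, 51.2]
top green_mark 0.19 [153.6 319.3] [283.2, 464.9, 45.0] [280.9, 476.4, 12.7]
```

View pics/sb.png

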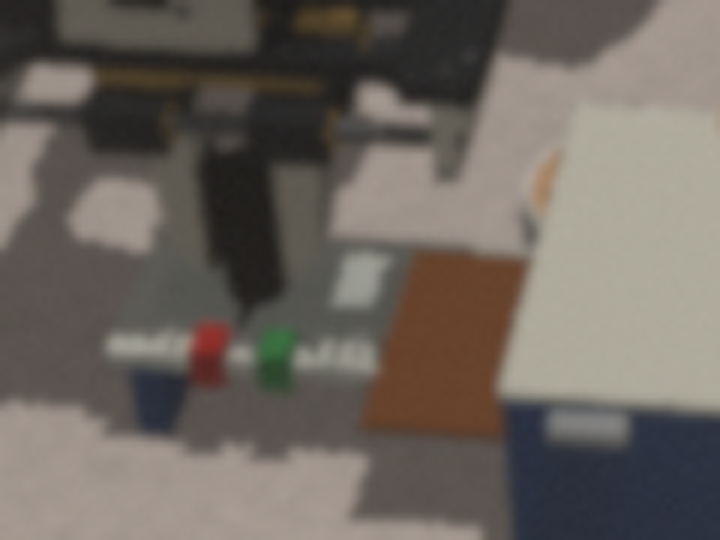

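```bash
cat > fit.py <<'E'
from h import *
import sys
a=np.radians(-18.2); c,s=np.cos(a),np.sin(a)
uv=lambda P:np.round([P[0]*c+P[1]*s,-P[0]*s+P[1]*c,P[2]],1)
W=lambda u,v,z:[u*c-v*s,u*s+v*c,z]
im=cv2.imread(sys.argv[1])
h=cv2.cvtColor(im,cv2.COLOR_BGR2HSV).astype(int)
sub=np.zeros(h.shape[:2],bool); sub[230:265,225:275]=1
for nm,m in [("red",((h[...,0]<8)|(h[...,0]>172))&(h[...,1]>110)),("green",(h[...,0]>45)&(h[...,0]<85)&(h[...,1]>80))]:
    n,l,st,ce=cv2.connectedComponentsWithStats((m&sub).astype(np.uint8)); i=1+st[1:,4].argmax()
    print(nm,st[i],ce[i].round(1), "at z49:",uv(at_z("scene",ce[i],49)))
    # outline of clip: v range at left/right columns
    print("  proj of v-axis: px per mm", (proj("scene",W(530,10,49))-proj("scene",W(530,0,49)))/10)
for x,y in [tuple(map(float,q.split(","))) for q in sys.argv[2:]]:
    p=((x+.5)/6-.5+210,(y+.5)/6-.5+190); print("pointer tip",np.round(p,1),uv(at_z("scene",p,51)))
E
python3 fit.py pics/scene_b.png 243,320; python3 fit.py pics/sceneraw.png
```

```text
red [242 244   6  10  50] [244.4 248.4] at z49: [537.9 -23.5  49. ]
  proj of v-axis: px per mm [0.45297543 0.03138424]
green [254 245   5   9  33] [255.5 248.4] at z49: [5.355e+02 5.000e-01 4.900e+01]
  proj of v-axis: px per mm [0.45297543 0.03138424]
pointer tip [250.1 242.9] [520.8 -14.9  51. ]
red [242 245   6   9  39] [244.1 248.7] at z49: [539.2 -23.8  49. ]
  proj of v-axis: px per mm [0.45297543 0.03138424]
green [254 246   5   6  20] [255.6 248. ] at z49: [5.343e+02 3.000e-01 4.900e+01]
  proj of v-axis: px per mm [0.45297543 0.03138424]
```

The pointer tip at crop (243,320) is about 9 mm of travel short of the red clip at (210,350), and the lid is still flat. I'll pull the rest.

Request:
{"api": "move_arm", "payload": {
  "targets": [-4,0,0,0,0,0,0,-3,0,0,0,0,0,0,-1.5,0,0,0,0,0,0,0,0,0,0,0,0,0,0,0,0,0,0,0,0]
}}

```text
time: 10.9
tcp_pos: [467.4, -179.6, 63.0]
tool_rot: [179.9, -0.1, 71.8]
ft_force: [5.8, 7.6, 1.8]
gripper_width: 0.26
```

```bash
python3 look.py c; python3 - <<'E'
import cv2,numpy as np
from h import *
ims=[read_camera("scene")[0].astype(np.float32) for _ in range(10)]
im=np.mean(ims,0)[:,:,::-1].astype(np.uint8); cv2.imwrite("pics/scene_c.png",im)
a=cv2.resize(im[225:265,225:275],(600,480),interpolation=cv2.INTER_CUBIC); cv2.imwrite("pics/sc.png",a)
E
python3 fit.py pics/scene_c.png
```

```text
10.9 [ 467.39879818 -179.57245189   63.04865294] 0.25978259291311107 [5.80911158 7.61167037 1.82648537]
tcp uv [500.1, -24.6, 63.0]
scene post 0.64 [249.5 225.7] [503.7, -16.6, 85.0] [506.5, -15.7, 87.2]
scene pointer 0.69 [245.  242.3] [519.8, -26.4, 51.0] [519.7, -26.5, 50.9]
scene red_mark 0.62 [244.2 245.5] [523.7, -27.9, 45.0] [535.6, -23.8, 55.1]
scene green_mark 0.6 [255.3 249.9] [535.8, -0.4, 45.0] [540.8, 1.3, 49.4]
red [242 244   6  10  50] [244.4 248.4] at z49: [537.9 -23.5  49. ]
  proj of v-axis: px per mm [0.45297543 0.03138424]
green [254 245   5   9  33] [255.6 248.4] at z49: [535.5   0.7  49. ]
  proj of v-axis: px per mm [0.45297543 0.03138424]
```

View pics/sc.png

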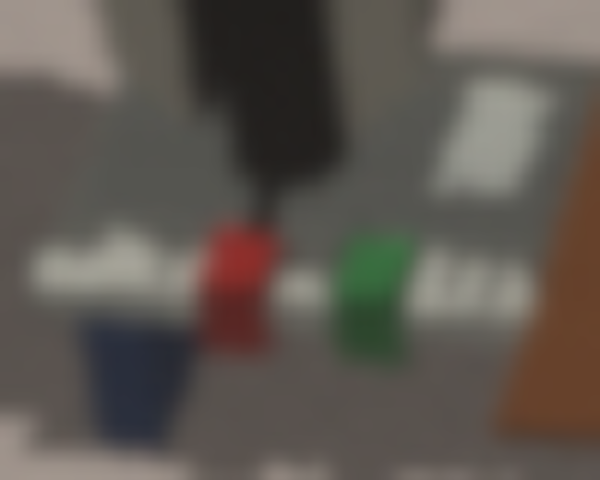

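View pics/wrist_c.png

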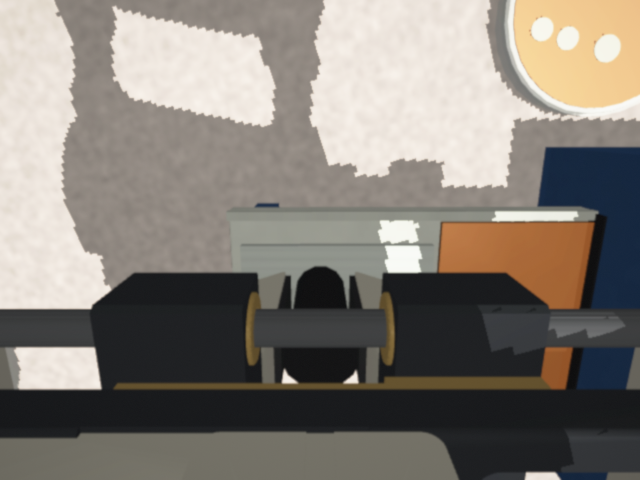

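```bash
python3 - <<'E'
from h import *
a=np.radians(-18.2); c,s=np.cos(a),np.sin(a)
uv=lambda P:np.round([P[0]*c+P[1]*s,-P[0]*s+P[1]*c,P[2]],1)
W=lambda u,v,z:[u*c-v*s,u*s+v*c,z]
px=lambda x,y:((x+.5)/12-.5+225,(y+.5)/12-.5+225)
for nm,q,z in [("top c",(242,252),53),("back L",(215,220),53),("back R",(285,222),53),("front L",(203,287),53),("front R",(270,290),53),("bot L",(203,350),45),("bot R",(267,350),45),("pointer",(263,215),51),("green topc",(378,262),53)]:
    print(nm,uv(at_z("scene",px(*q),z)))
# rendered clip centroid vs blob
im=cv2.imread("pics/scene_c.png").astype(np.float32)
red=np.clip(im[...,2]-np.maximum(im[...,0],im[...,1])-15,0,None)[238:258,236:252]
v,u=np.mgrid[238:258,236:252]; print("red centroid",(red*u).sum()/red.sum(),(red*v).sum()/red.sum())
for vv in (-22,-24,-26,-28): print(vv,proj("scene",W(535,vv,51)).round(2),proj("scene",W(539,vv,49)).round(2), "pointer",proj("scene",W(524,vv,51)).round(2))
# yaw check via scene lid edge: clip line direction
E
```

```text
top c [533.2 -23.5  53. ]
back L [524.8 -30.6  53. ]
back R [524.  -17.9  53. ]
front L [543.5 -28.1  53. ]
front R [543.1 -15.9  53. ]
bot L [551.4 -27.   45. ]
bot R [550.2 -15.6  45. ]
pointer [520.  -23.1  51. ]
green topc [533.3   1.5  53. ]
red centroid 244.3127413127413 247.68146718146718
-22 [245.29 246.85] [244.95 248.74] pointer [246.53 243.64]
-24 [244.39 246.78] [244.04 248.68] pointer [245.63 243.57]
-26 [243.48 246.72] [243.13 248.61] pointer [244.73 243.51]
-28 [242.58 246.66] [242.23 248.55] pointer [243.83 243.45]
```

The pointer tip at crop (263,215) is level with the red clip at (242,252), at v = -23.1 against -23.5. The wrist and top estimates suggest about 1 mm more, so I'll nudge it, hold, and do a last check before handing in.

Request:
{"api": "move_arm", "payload": {
  "targets": [-1,0,0,0,0,0,0,0,0,0,0,0,0,0,0,0,0,0,0,0,0,0,0,0,0,0,0,0,0,0,0,0,0,0,0]
}}

```text
time: 12.65
tcp_pos: [467.1, -180.4, 63.1]
tool_rot: [179.9, -0.1, 71.8]
ft_force: [4.1, 8.2, 0.6]
gripper_width: 0.261
```

```bash
python3 look.py d; python3 - <<'E'
from h import *
im,D=read_camera("scene"); q=trace("scene","lid")[0]; m=cv2.erode(q["pixels"].astype(np.uint8),np.ones((5,5)))>0
K,R,t=cam("scene"); v,u=np.nonzero(m&(D>0)); P=(R.T@((np.linalg.inv(K)@np.stack([u,v,1+0*u]))*D[v,u]-t[:,None])).T
P=P[abs(P[:,2]-95)<8]; A=np.c_[P[:,0]*.95-P[:,1]*.312,np.ones(len(P))]
print("lid z",np.median(P[:,2]),"slope",np.linalg.lstsq(A,P[:,2],rcond=None)[0][0],len(P))
s1=get_state(); print(s1["time"],s1["tcp_pos"],s1["gripper_width"])
E
```

```text
12.65 [ 467.11595686 -180.43207915   63.06088748] 0.2607283020592351 [4.14599896 8.15499058 0.60008726]
tcp uv [500.1, -25.5, 63.1]
scene post 0.76 [250.2 227.1] [508.4, -13.9, 85.0] [506.9, -14.4, 83.8]
scene pointer 0.59 [242.5 241.3] [517.0, -32.7, 51.0] [515.6, -33.2, 49.8]
scene red_mark 0.4 [246.2 246.7] [527.3, -22.6, 45.0] [536.0, -19.6, 52.4]
scene green_mark 0.43 [256.3 251.8] [541.8, 3.2, 45.0] [542.8, 3.5, 45.8]
top red_mark 0.25 [503.4 217.1] [725.7, -172.9, 45.0] [716.3, -165.9, 71.0]
lid z 95.8625606567412 slope -0.0005812557523844029 3827
13.5 [ 467.0986509  -180.44826539   63.04017265] 0.26295866080364444
```

```bash
python3 -c "
from station import *
print(sign_off()); s=get_state(); print(s['tcp_pos'],s['gripper_width'],s['ft_force'])"
```

```text
the job is handed in; nothing more can be done
None
the job is handed in; nothing more can be done
```

I shut the lid, then gripped the shutter post, pulled it out about 70 mm to the red mark, and handed the job in at about 13.5 s while still holding it. The hand-in gave no verdict.

**Lid:** the last depth check found it flat, at z = 95.9 mm with a slope of about 0.001 rad. It was shut before the shutter was touched.

**Shutter:** in an averaged scene picture the pointer was within about 0.5 mm of the middle of the red clip. I then pulled 1 mm further, because the wrist and top views suggested slightly more travel.

**Grip:** it was steady at about 24 mm opening, against about 9 N of spring pull, at a 40 N grip setting. The post is 22 mm across, and I didn't resolve that 2 mm difference.

**What disagreed:**
- The estimates of travel needed ranged from about 66 to 76 mm; about 70 mm was pulled.
- The last network reading put the pointer about 10 mm past the red clip. It had low confidence (0.59), and the arm had moved only 1 mm since the good picture, so I took it as an outlier. I did not take another close picture after that nudge.

**Other objects:** I didn't re-measure the dishes, pen, jar or bottle. The moves were planned well clear of them.

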